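Flip the sample flag over to checked

TASK

The square tube offcut in the sample rack has passed its check: flip the flag in front of its bay right over its pivot, until it lies flat on the side of the bay and shows its ring face. Do it gently by pushing with the fingertips (pressing the flag's short tail down raises it), without gripping anything. Leave the other two flags, the parts in the bays and the things lying around as they are.

Things in the scene. Friction and masses are not known exactly. Their poses are not given: they have to be found in the camera images.
- rack: Grey rack plate 214 (x) by 220 (y) by 8 mm, screwed down; origin centre of underside, x away from the robot, y left. At its rear three open bays 72 mm apart, 80 (x) by 69 mm inside, walls 12 mm high. Before each bay a hinged flag between two upright ears (52 mm apart inside, tops 59 mm above the worktop); pivot axes along y at x = -45 mm, 52 mm above the worktop.
- tube: Rusty square steel tube offcut, 30 x 30 mm and 60 mm long, lying in one of the three bays (which one varies). Origin at the centre of its underside.
- angle: Dark angle-iron offcut, 45 x 70 x 50 mm high, standing in another bay. Origin at the centre of its underside. Leave it.
- strip: Bent copper strip, 36 x 66 x 9 mm, lying in the remaining bay. Origin at the centre of its underside. Leave it.
- tip_box: Small box, 44 x 64 x 26 mm, on the worktop in front of the rack; loose. Origin at the centre of its underside. Leave it.
- flap_disc: Worn flap disc, 112 mm across, 12 mm thick, lying left of the rack; loose. Origin at the centre of its underside. Leave it.
- pliers: Welding pliers, 55 x 177 x 14 mm, lying near the front edge on the left; loose. Origin at the centre of its underside. Leave it.
- caliper: Sliding caliper, 54 x 190 x 10 mm, lying behind the rack on the right; loose. Origin at the centre of its underside. Leave it.
- flag_left (a joint): Angle of the left (+y) flag, rad: 0 = level, towards the robot, bar face up; pi/2 upright; pi = level, towards its bay, ring face up. Starts at 0 to 0.2. Steel plate 46 mm wide, 3 mm thick, 56 mm from pivot axis to free edge; a raised bar on one face, a raised ring on the other. Stiff hinge (0.03 N m): it stays at any angle. Push with at most 30 N.
- pivot_left (a point): Middle of the pivot axis of the left (+y) flag, 52 mm above the worktop; fixed to the rack. Rubber-tipped stop posts, 50 mm before and behind it and 17 mm to its left and right, carry the flag when it lies level.
- tail_left (a point): Upper side of the left (+y) flag's tail, 35 mm from the pivot axis. The tail (18 mm wide, 3 mm thick, 41 mm long from the axis) is fixed to the flag on the other side of the pivot: at joint 0 it points away from the robot and 30 degrees up (point 29 mm behind, 20 mm above the pivot). Pressing it down raises the flag; there is room for a finger to press it to 20 mm below the pivot.
- tip_left (a point): Middle of the free edge of the left (+y) flag, 56 mm from the pivot axis; moves with the flag.
- bay_left (a point): Centre of the floor of the left (+y) bay, 8 mm above the worktop and 108 mm behind its flag's pivot.
- flag_mid (a joint): Angle of the middle flag, rad: 0 = level, towards the robot, bar face up; pi/2 upright; pi = level, towards its bay, ring face up. Starts at 0 to 0.2. Steel plate 46 mm wide, 3 mm thick, 56 mm from pivot axis to free edge; a raised bar on one face, a raised ring on the other. Stiff hinge (0.03 N m): it stays at any angle. Push with at most 30 N.
- pivot_mid (a point): Middle of the pivot axis of the middle flag, 52 mm above the worktop; fixed to the rack. Rubber-tipped stop posts, 50 mm before and behind it and 17 mm to its left and right, carry the flag when it lies level.
- tail_mid (a point): Upper side of the middle flag's tail, 35 mm from the pivot axis. The tail (18 mm wide, 3 mm thick, 41 mm long from the axis) is fixed to the flag on the other side of the pivot: at joint 0 it points away from the robot and 30 degrees up (point 29 mm behind, 20 mm above the pivot). Pressing it down raises the flag; there is room for a finger to press it to 20 mm below the pivot.
- tip_mid (a point): Middle of the free edge of the middle flag, 56 mm from the pivot axis; moves with the flag.
- bay_mid (a point): Centre of the floor of the middle bay, 8 mm above the worktop and 108 mm behind its flag's pivot.
- flag_right (a joint): Angle of the right (-y) flag, rad: 0 = level, towards the robot, bar face up; pi/2 upright; pi = level, towards its bay, ring face up. Starts at 0 to 0.2. Steel plate 46 mm wide, 3 mm thick, 56 mm from pivot axis to free edge; a raised bar on one face, a raised ring on the other. Stiff hinge (0.03 N m): it stays at any angle. Push with at most 30 N.
- pivot_right (a point): Middle of the pivot axis of the right (-y) flag, 52 mm above the worktop; fixed to the rack. Rubber-tipped stop posts, 50 mm before and behind it and 17 mm to its left and right, carry the flag when it lies level.
- tail_right (a point): Upper side of the right (-y) flag's tail, 35 mm from the pivot axis. The tail (18 mm wide, 3 mm thick, 41 mm long from the axis) is fixed to the flag on the other side of the pivot: at joint 0 it points away from the robot and 30 degrees up (point 29 mm behind, 20 mm above the pivot). Pressing it down raises the flag; there is room for a finger to press it to 20 mm below the pivot.
- tip_right (a point): Middle of the free edge of the right (-y) flag, 56 mm from the pivot axis; moves with the flag.
- bay_right (a point): Centre of the floor of the right (-y) bay, 8 mm above the worktop and 108 mm behind its flag's pivot.

How it is judged:
By the outcome, as a careful person would: the job done as asked, in the order asked, and still so for the second after the job is handed in, with the robot touching nothing.
It also fails if it takes over 42 s, if anything falls off the work surface, if the arm or the gripper's body presses on something with over 40 N, if the wrist force passes 120 N, or if a joint passes its speed limit or range.

ROBOT

A 7-joint arm with a two-finger parallel gripper is mounted at the origin on a cart in front of the work surface, level with it; the furniture and walls round the work are solid. World frame = base frame: x ahead of the robot, y to its left, z up, the work surface at z = 0. Lengths are in m, angles in rad, forces in N, time in s.
With the tool pointing down it reaches from about 0.4 to 0.875 m from the base axis. Payload 19.3 kg.
Tool frame: the origin (TCP) lies midway between the tips of the shut fingers; the grasp point (between the pads) lies 19 mm behind it (arm.hold_point_z is the distance from the TCP to the grasp point, in m); z points along the fingers, y is the direction in which the jaws open and shut (so a half turn about z gives the same grasp; the last joint's range is limited). The gripper opens to 85 mm and grips with 20 to 120 N. Pads are 22 mm wide; open, the fingers measure 114 mm over their backs; the gripper's body (76 mm by 85 mm) begins 54 mm behind the grasp point. The pads swing forward as they close: fully open they stand 13 mm farther back than shut.
Start: joints at [1.147, 0.521, -0.036, 1.599, 0.021, 1.021, -0.113], TCP at [0.217, -0.586, 0.231] pointing down, gripper open.
Joint ranges: [-2.91, 2.91], [-0.3, 2.13], [-1.5, 1.42], [0.17, 2.43], [-1.26, 4.41], [0.16, 1.93], [-2.52, 2.52]. Speed limits (rad/s): [1.89, 1.89, 2.39, 2.39, 3.01, 3.01, 3.01].

INTERFACE

Orientations are given as a unit quaternion [x, y, z, w].
In Python, from station import arm gives the robot as it stands.
- The arm moves only by the tool servo_tool, never from a script. Its argument "motion" is one flat list of numbers, 4 for each row, row after row: the shift along the tool's x, y, z in m, then the turn about the tool's z in degrees. A call has 1 to 8 rows; each row is the pose to reach, as a shift and turn from the pose commanded when the call began, along the tool's axes at that moment; what a row does not reach only later rows make up. A row lasts 1/10 s, in which the tool goes at most 50 mm and 8.59 degrees, less where a joint would pass 70% of its speed; a pose out of reach is approached as far as the arm can. A call with a gripper value outside its range is refused whole. "grip" is the closure, from 0 (fully open) to 1 (shut), set as the call begins (left out, the last holds). The fingers move at their own pace and stop on an object; "squeeze" is the grip in N (left out, the last holds). Time passes only in rows, so rows that repeat a pose let the fingers close. It gives the time, the measured TCP pose, the force and the opening at its end, in the units of the state.
- arm.get_state(): the state, without advancing time (a new reading comes with each control period).
- arm.grab_frame(name): name is "scene" or "top"; returns a dict with "color" (384x512x3 uint8, blue, green, red), "camera_matrix" (3x3 intrinsics, pixels), "camera_from_world" (4x4, takes a point from world to camera coordinates). Camera axes: x right, y down, z forward; pixel columns grow to the right and rows downward; lengths in m; the calibration is good to about 2 mm. A picture is of the moment at which its call begins. There is no depth.
- arm.sign_off(): hands the job in, once; it reports no verdict.
The state is a dict: "t": time; "joints": joint angles; "joint_vel": joint speeds; "tau": joint torques, N m; "tool_pos": TCP position; "tool_rot": TCP orientation; "force": force on the tool from outside, world axes, zero at the start; "torque": the same for the moment, N m; "gripper_width": opening from 0.0 (shut) to 1.0 (fully open).
Only numpy, scipy, OpenCV 4.12 (cv2) and the standard library are available. Lean on these libraries where they do the work, as an engineer would, in place of code of your own. Each camera call takes 0.05 s, during which the arm holds its last target.

## Working session

There is one attempt and no reset: what is moved stays moved. The work goes in short steps, Python scripts to look and compute and a tool call to move; the robot and the scene stay as the last step left them, time stands still between calls to the robot, and variables do not carry over. Pictures are saved under pics/ and viewed, and the job is handed in when it is done.

Besides the shell and the picture viewer there is one more tool, called after "Emit:" by a JSON object that holds its "fn" and its "kwargs", one argument or row to a line. servo_tool: Moves the arm, as the interface text tells. Its arguments: {"type":"object","properties":{"motion":{"type":"array"},"grip":{"type":"number"},"squeeze":{"type":"number"}},"required":["motion"]}

```bash
mkdir -p pics
python3 - <<'E'
from station import arm
import cv2,numpy as np
for n in("scene","top"):
    f=arm.grab_frame(n);cv2.imwrite(f"pics/{n}0.png",f["color"]);print(n,f["camera_matrix"].tolist(),np.round(f["camera_from_world"],4).tolist())
    np.savez(f"{n}.npz",K=f["camera_matrix"],T=f["camera_from_world"])
s=arm.get_state();print({k:np.round(v,4).tolist() for k,v in s.items()})
E
ls
```

```text
scene [[437.48094166547054, 0.0, 257.0046340405191], [0.0, 437.48094166547054, 191.61273758131938], [0.0, 0.0, 1.0]] [[-0.6577, -0.7532, 0.0099, 0.3492], [-0.5293, 0.4527, -0.7176, 0.3731], [0.536, -0.4772, -0.6964, 0.8087], [0.0, 0.0, 0.0, 1.0]]
top [[398.5194560079543, 0.0, 255.4028766481015], [0.0, 398.5194560079543, 199.59188376481487], [0.0, 0.0, 1.0]] [[-0.0404, -0.9992, -0.0032, -0.0082], [-0.9755, 0.0401, -0.2164, 0.5655], [0.2164, -0.0057, -0.9763, 0.9671], [0.0, 0.0, 0.0, 1.0]]
{'t': 0.1, 'joints': [1.1468, 0.522, -0.0364, 1.6, 0.0212, 1.0211, -0.1128], 'joint_vel': [0.0007, -0.0029, 0.002, -0.0024, 0.0018, -0.0004, 0.0004], 'tau': [0.0041, -92.8503, 1.9841, -37.054, 0.0182, 0.0053, -0.0001], 'tool_pos': [0.2164, -0.586, 0.2308], 'tool_rot': [0.9844, 0.176, -0.0001, -0.0005], 'force': [0.3661, -0.0928, -0.0313], 'torque': [0.0551, 0.0211, -0.0056], 'gripper_width': 1.0001}
pics
scene.npz
top.npz
```

View pics/scene0.png

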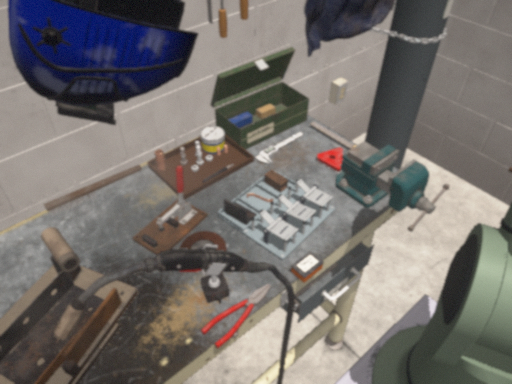

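View pics/top0.png

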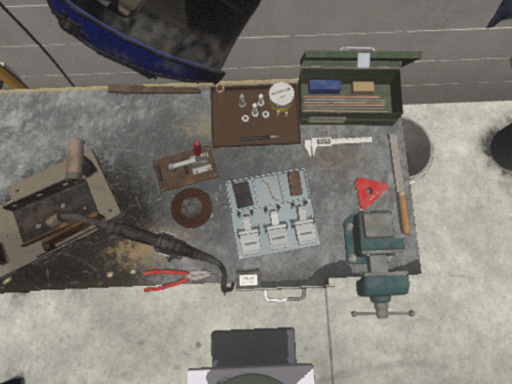

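Run:
```python
import cv2
a=cv2.imread("pics/top0.png")[160:300,215:335];cv2.imwrite("pics/topc.png",cv2.resize(a,None,fx=5,fy=4.2857*5/4.2857*0.85,interpolation=cv2.INTER_CUBIC) if 0 else cv2.resize(a,None,fx=4.2,fy=4.2,interpolation=cv2.INTER_CUBIC))
a=cv2.imread("pics/scene0.png")[160:260,210:345];cv2.imwrite("pics/scc.png",cv2.resize(a,None,fx=5.5,fy=5.5,interpolation=cv2.INTER_CUBIC))
```

```text
(no output)
```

View pics/topc.png

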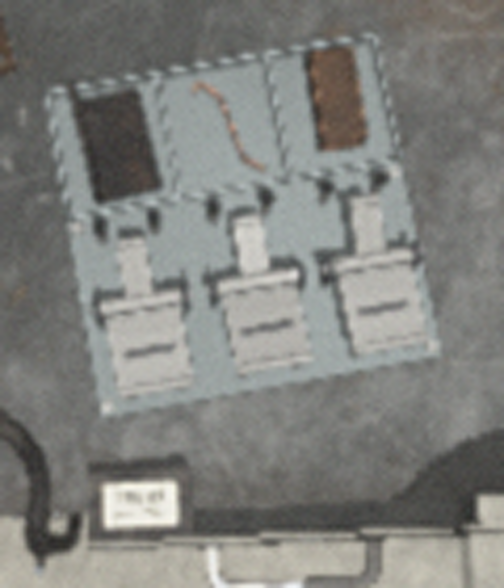

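View pics/scc.png

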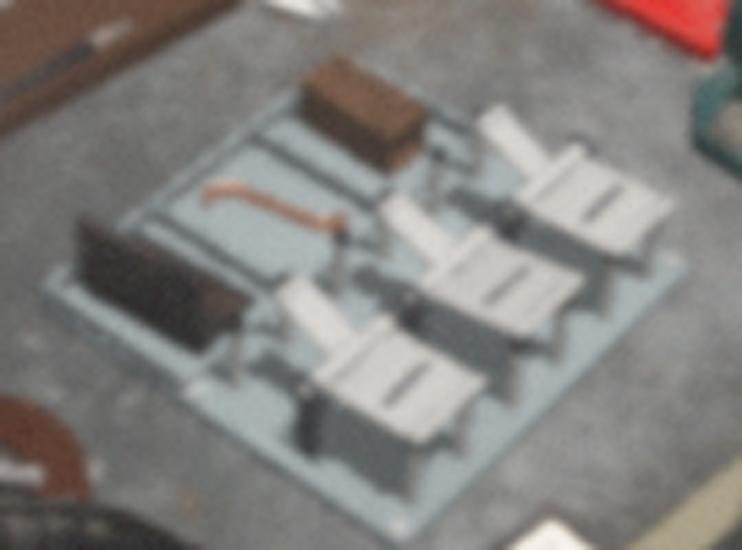

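The top crop shows the tube in the right bay, at crop (338,98). The strip is in the middle bay and the angle in the left, so the right flag is the one to flip. Next I fit the rack pose from the plate corners and the flag features.

```bash
cat > h.py <<'E'
import numpy as np
from scipy.optimize import least_squares
C={n:np.load(n+".npz") for n in("top","scene")}
def proj(n,P):
    P=np.atleast_2d(P);c=P@C[n]["T"][:3,:3].T+C[n]["T"][:3,3];u=c@C[n]["K"].T
    return u[:,:2]/u[:,2:]
def r2w(p,P):
    P=np.atleast_2d(P);c,s=np.cos(p[2]),np.sin(p[2])
    return np.c_[p[0]+c*P[:,0]-s*P[:,1],p[1]+s*P[:,0]+c*P[:,1],P[:,2]]
E
python3 - <<'E'
from h import *
T=np.array([(105,410),(437,352),(378,37),(52,90)])/4.2+[215-.4,160-.4]
S=np.array([(400,540),(687,262),(45,283)])/5.5+[210-.4,160-.4]
X,Y=.107,.11
R=np.array([(-X,Y,.008),(-X,-Y,.008),(X,-Y,.02),(X,Y,.02)])
RS=np.array([(-X,Y,.008),(-X,-Y,.008),(X,Y,.014)])
f1=lambda p:(proj("top",r2w(p,R))-T).ravel()
f2=lambda p:(proj("scene",r2w(p,RS))-S).ravel()
f=lambda p:np.r_[f1(p),f2(p)]
for g in(f1,f2,f):
    r=least_squares(g,[.55,-.05,.1]);print(r.x,np.round(r.fun,1))
p=r.x
np.save("p.npy",p)
for n,P in(("pivot",(-.045,-.072,.052)),("tail0",(-.016,-.072,.072)),("tip0",(-.101,-.072,.052)),("earL",(-.045,-.046,.059)),("earR",(-.045,-.098,.059))):
    w=r2w(p,P);t=(proj("top",w)[0]-[214.6,159.6])*4.2;s=(proj("scene",w)[0]-[209.6,159.6])*5.5
    print(n,np.round(w,4),np.round(t),np.round(s))
E
```

```text
[ 0.53988949 -0.07603415  0.12761972] [-1.1  1.2  1.7  1.1  0.6 -1.5 -1.2 -1.1]
[ 0.54028577 -0.07582307  0.13127875] [-0.1 -0.1  0.9 -0.3 -0.7  0.2]
[ 0.54002772 -0.07596776  0.12873811] [-1.1  1.2  1.7  0.9  0.5 -1.6 -1.2 -1.1 -0.2 -0.1  1.  -0.1 -0.6  0.1]
pivot [[ 0.5046 -0.1531  0.052 ]] [374. 259.] [548. 175.]
tail0 [[ 0.5334 -0.1494  0.072 ]] [368. 207.] [501. 115.]
tip0 [[ 0.4491 -0.1603  0.052 ]] [392. 349.] [647. 232.]
earL [[ 0.5013 -0.1274  0.059 ]] [333. 264.] [515. 193.]
earR [[ 0.508  -0.1789  0.059 ]] [417. 250.] [582. 135.]
```

```bash
cat >> h.py <<'E'
from scipy.spatial.transform import Rotation as Ro
p=np.load("p.npy") if __import__("os").path.exists("p.npy") else None
def rel(dx,dy,z):  # right flag pivot-relative rack coords -> world
    return r2w(p,(-.045+dx,-.072+dy,z))[0]
def shift(target,s):
    R=Ro.from_quat(s["tool_rot"]);x=R.as_matrix()[:,0]
    turn=np.degrees(np.arctan2(x[1],x[0])-p[2])
    return np.round(R.inv().apply(target-np.array(s["tool_pos"])),4),round(turn,1)
def tri(a,b):
    f=lambda X:np.r_[proj("top",X)[0]-a,proj("scene",X)[0]-b]
    r=least_squares(f,[.5,-.3,.1]);return r.x,np.abs(r.fun).max()
E
python3 - <<'E'
from h import *
from station import arm
print(tri((380,212),(376,150)),tri((362,215),(355,160)),tri((405,285),(418,180)))
s=arm.get_state()
print(shift(rel(.028,0,.12),s),rel(.028,0,.12))
import cv2
for n,b in(("top",(330,190,430,330)),("scene",(320,120,460,240))):
    x0,y0,x1,y1=b;cv2.imwrite(f"pics/v_{n}.png",cv2.resize(cv2.imread(f"pics/{n}0.png")[y0:y1,x0:x1],None,fx=4,fy=4,interpolation=cv2.INTER_CUBIC))
E
```

```text
(array([ 0.4922422 , -0.34974595,  0.09793836]), np.float64(10.72712379734486)) (array([ 0.5008619 , -0.30297063,  0.07987985]), np.float64(4.662683469994192)) (array([ 0.33763541, -0.38644966,  0.06825383]), np.float64(1.6742345213158387))
(array([ 0.4476, -0.2998,  0.1111]), np.float64(12.9)) [ 0.53241197 -0.14955445  0.12      ]
```

View pics/v_scene.png

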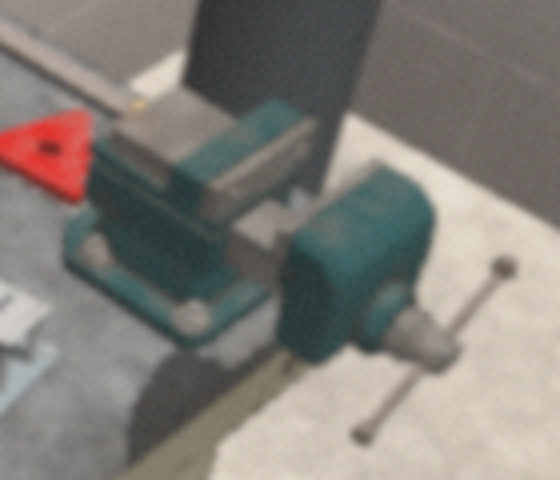

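View pics/v_top.png

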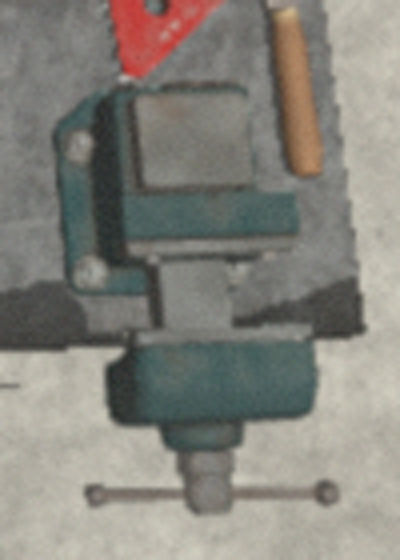

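The vise stands about 0.1 m high on the right, so I raise the tool, travel above it, and shut the fingers on the way.

Emit:
{"fn": "servo_tool", "kwargs": {
  "motion": [0.02,-0.01,-0.04,0,0.05,-0.03,-0.07,0,0.08,-0.055,-0.08,2,0.12,-0.08,-0.08,5,0.16,-0.107,-0.08,8,0.2,-0.135,-0.08,11,0.24,-0.16,-0.08,12.9,0.27,-0.18,-0.08,12.9],
  "grip": 1,
  "squeeze": 20
}}

```text
t: 0.9
tool_pos: [0.4089, -0.3212, 0.3113]
tool_rot: [0.998, 0.065, 0.0, -0.0]
force: [0.3, -0.1, -0.3]
gripper_width: 0.004
```

Run:
```python
from h import *
from station import arm
s=arm.get_state()
print(s["tool_pos"],shift(rel(.028,0,.15),s),s["t"])
```

```text
[ 0.40889893 -0.32124763  0.31128726] (array([ 0.1446, -0.1543,  0.1614]), np.float64(0.0)) 0.9
```

Emit:
{"fn": "servo_tool", "kwargs": {
  "motion": [0.025,-0.027,0,0,0.05,-0.055,0.01,0,0.08,-0.085,0.03,0,0.11,-0.115,0.06,0,0.135,-0.145,0.1,0,0.1445,-0.154,0.14,0,0.1445,-0.154,0.1615,0,0.1445,-0.154,0.1615,0]
}}

```text
t: 1.7
tool_pos: [0.5294, -0.1517, 0.1468]
tool_rot: [0.998, 0.065, -0.003, -0.001]
force: [0.4, -0.5, 0.1]
gripper_width: -0.004
```

```bash
cat > look.py <<'E'
from h import *
from station import arm
import cv2,sys
k=sys.argv[1]
for n,b,f in(("top",(260,170,340,260),6),("scene",(255,90,355,230),4)):
    F=arm.grab_frame(n)["color"];x0,y0,x1,y1=b
    cv2.imwrite(f"pics/{k}_{n}.png",cv2.resize(F[y0:y1,x0:x1],None,fx=f,fy=f,interpolation=cv2.INTER_CUBIC))
s=arm.get_state()
print(s["tool_pos"],s["force"],shift(rel(.028,0,.08),s),s["t"])
w=np.array(s["tool_pos"])-rel(0,0,.052);c,q=np.cos(p[2]),np.sin(p[2])
print("rel pivot",c*w[0]+q*w[1],-q*w[0]+c*w[1],w[2])
E
python3 look.py a
```

```text
[ 0.53098137 -0.15303469  0.1503432 ] [ 0.07446483  0.75495795 -0.15709367] (array([ 0.0019, -0.0033,  0.0703]), np.float64(-0.0)) 1.8
rel pivot 0.02613443567808901 -0.0032677785351623487 0.09834320273279001
```

View pics/a_scene.png

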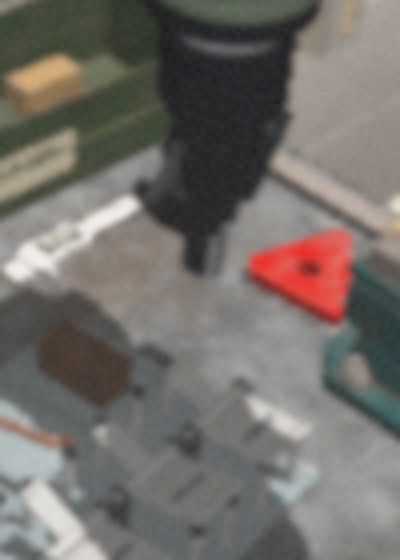

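View pics/a_top.png

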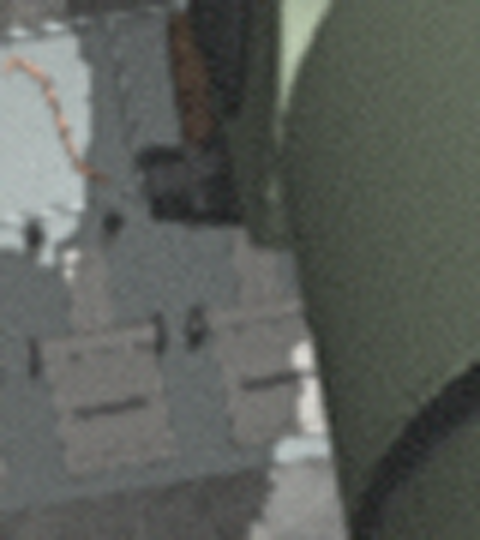

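The fingers hang above the right flag's tail: scene crop (200,270), with the tail near (245,395). I correct the small offset and press down slowly.

Emit:
{"fn": "servo_tool", "kwargs": {
  "motion": [0.002,-0.003,0.03,0,0.002,-0.003,0.06,0,0.002,-0.003,0.068,0,0.002,-0.003,0.074,0,0.002,-0.003,0.08,0,0.002,-0.003,0.086,0,0.002,-0.003,0.09,0,0.002,-0.003,0.09,0]
}}

```text
t: 2.6
tool_pos: [0.5324, -0.1495, 0.0596]
tool_rot: [0.998, 0.064, -0.0, -0.0]
force: [-0.3, -0.2, 0.2]
gripper_width: -0.002
```

```bash
python3 look.py b
```

```text
[ 0.5324506  -0.14942247  0.05989595] [-0.23739361  0.13770301  0.00441112] (array([-0.0001,  0.0001, -0.0201]), np.float64(-0.0)) 2.7
rel pivot 0.028055258837463678 0.00012592140571406757 0.007895946148061654
```

View pics/b_scene.png

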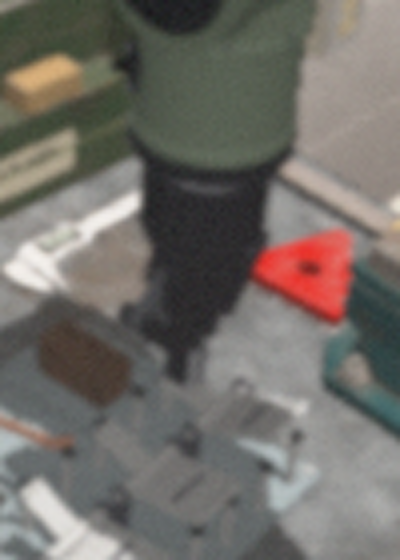

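The flag has started to rise: its free edge has moved to about scene crop (300,410). No notable force, so I keep pressing.

Emit:
{"fn": "servo_tool", "kwargs": {
  "motion": [0,0,0.005,0,0,0,0.01,0,0,0,0.014,0,0,0,0.018,0,0,0,0.022,0,0,0,0.022,0]
}}

```text
t: 3.3
tool_pos: [0.5324, -0.1493, 0.0372]
tool_rot: [0.998, 0.064, -0.0, -0.0]
force: [-0.2, 0.0, 0.2]
gripper_width: 0.002
```

```bash
python3 look.py c
```

```text
[ 0.53251829 -0.14932234  0.03764271] [ 0.13271642 -1.12619709  1.67935683] (array([-0.0001,  0.0002, -0.0424]), np.float64(-0.0)) 3.4
rel pivot 0.028135245473562234 0.0002165334072639787 -0.014357290322932821
```

View pics/c_scene.png

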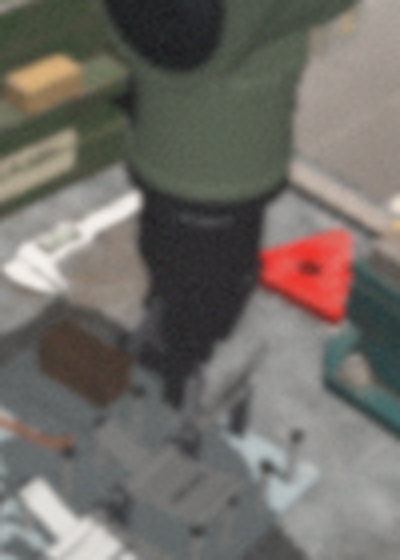

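The flag is up at roughly 55–60°, with its edge at scene crop (262,350). I lift clear, cross to the robot side of the flag, and come down in front of it.

Emit:
{"fn": "servo_tool", "kwargs": {
  "motion": [0,0,-0.04,0,0,0,-0.075,0,0,0,-0.1,0,-0.03,0,-0.104,0,-0.065,0,-0.104,0,-0.095,0,-0.104,0,-0.097,0,-0.07,0,-0.097,0,-0.05,0]
}}

```text
t: 4.2
tool_pos: [0.4355, -0.1622, 0.0872]
tool_rot: [0.998, 0.064, 0.0, 0.0]
force: [0.4, 0.0, 0.1]
gripper_width: 0.002
```

```bash
python3 look.py d
```

```text
[ 0.43519747 -0.16149517  0.08627228] [0.39068121 0.81054115 1.23627828] (array([0.098 , 0.0006, 0.006 ]), np.float64(-0.0)) 4.3
rel pivot -0.0699429982886954 0.0006387635288572016 0.034272278511673256
```

View pics/d_scene.png

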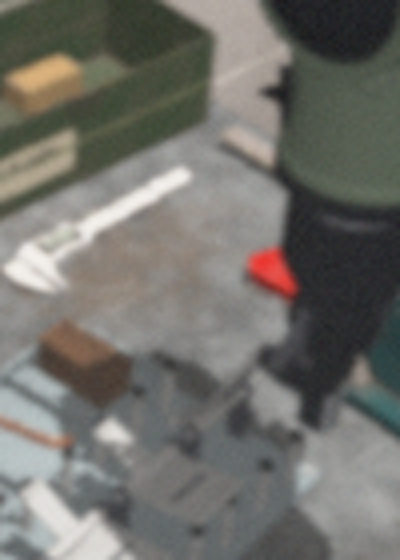

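The fingers are now on the robot side (scene crop (315,415)), with the raised flag ahead at (235,400). I push it over backwards.

Emit:
{"fn": "servo_tool", "kwargs": {
  "motion": [0.012,0,0,0,0.022,0,0,0,0.032,0,0,0,0.042,0,0,0,0.052,0,0,0,0.062,0,0,0,0.07,0,0,0,0.07,0,0,0]
}}

```text
t: 5.1
tool_pos: [0.5069, -0.1525, 0.0877]
tool_rot: [0.998, 0.065, 0.0, -0.0]
force: [-0.1, -0.9, -0.8]
gripper_width: -0.002
```

```bash
python3 look.py e
```

```text
[ 0.50572057 -0.15285085  0.08768011] [-0.4064074   0.25723364 -0.81827637] (array([0.0269, 0.0002, 0.0077]), np.float64(-0.0)) 5.2
rel pivot 0.0011062825565993637 0.00015759536383621887 0.03568011003340953
```

View pics/e_scene.png

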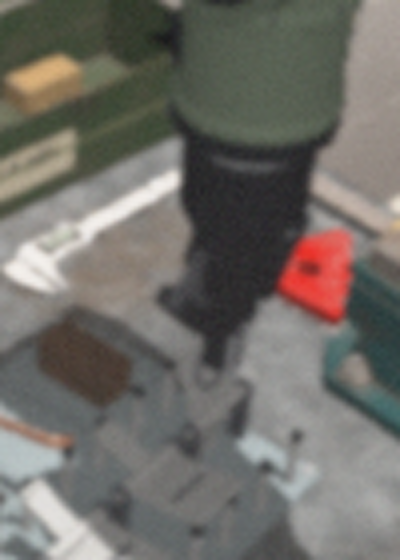

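Emit:
{"fn": "servo_tool", "kwargs": {
  "motion": [0.005,0,0.001,0,0.01,0,0.003,0,0.016,0,0.007,0,0.02,0,0.012,0,0.024,0,0.017,0,0.027,0,0.022,0,0.029,0,0.026,0,0.029,0,0.026,0]
}}

```text
t: 6.0
tool_pos: [0.5345, -0.149, 0.0611]
tool_rot: [0.998, 0.064, -0.0, -0.0]
force: [-0.2, 0.1, 0.1]
gripper_width: -0.006
```

```bash
python3 look.py f
```

```text
[ 0.53452556 -0.14916105  0.06173951] [-0.41645449 -0.27563319 -0.35203965] (array([-0.0021,  0.0001, -0.0183]), np.float64(-0.0)) 6.1
rel pivot 0.030146611289246915 0.00011879638374627088 0.009739510492216781
```

View pics/f_scene.png

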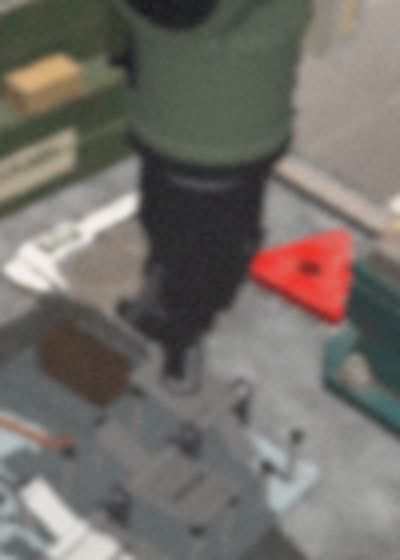

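The flag now leans over toward the bay under the fingertips (scene crop (180,385)). I press it down in small steps and watch the force.

Emit:
{"fn": "servo_tool", "kwargs": {
  "motion": [0.003,0,0.002,0,0.006,0,0.004,0,0.006,0,0.005,0,0.006,0,0.006,0,0.006,0,0.006,0]
}}

```text
t: 6.6
tool_pos: [0.5404, -0.1484, 0.0557]
tool_rot: [0.998, 0.064, -0.0, -0.0]
force: [0.6, 0.1, 0.9]
gripper_width: 0.002
```

Emit:
{"fn": "servo_tool", "kwargs": {
  "motion": [0,0,0.001,0,0,0,0.001,0]
}}

```text
t: 6.8
tool_pos: [0.5404, -0.1484, 0.0547]
tool_rot: [0.998, 0.064, -0.0, -0.0]
force: [0.1, 0.1, 0.3]
gripper_width: 0.001
```

```bash
python3 look.py g
```

```text
[ 0.54042346 -0.14839178  0.05477129] [ 0.07347024 -0.16306804  0.03016319] (array([-0.0081,  0.0001, -0.0252]), np.float64(-0.0)) 6.9
rel pivot 0.0360944586472471 0.00012450556904428957 0.002771290810843978
```

Emit:
{"fn": "servo_tool", "kwargs": {
  "motion": [0,0,0.0005,0,0,0,0.0005,0]
}}

```text
t: 7.1
tool_pos: [0.5405, -0.1484, 0.0543]
tool_rot: [0.998, 0.064, -0.0, -0.0]
force: [-0.6, -0.1, 0.1]
gripper_width: 0.0
```

Emit:
{"fn": "servo_tool", "kwargs": {
  "motion": [0,0,0.0005,0,0,0,0.0005,0]
}}

```text
t: 7.3
tool_pos: [0.5405, -0.1484, 0.0537]
tool_rot: [0.998, 0.064, -0.0, -0.0]
force: [0.3, 0.3, -0.6]
gripper_width: -0.004
```

Emit:
{"fn": "servo_tool", "kwargs": {
  "motion": [0,0,0.0005,0,0,0,0.0005,0]
}}

```text
t: 7.5
tool_pos: [0.5405, -0.1484, 0.0535]
tool_rot: [0.998, 0.064, 0.0, 0.0]
force: [-1.3, 0.2, 5.8]
gripper_width: 0.001
```

At z = 0.0535 the force is 5.8 N. That height is the pivot plus half the plate thickness, so the flag is on its stops. I lift off and back away.

Emit:
{"fn": "servo_tool", "kwargs": {
  "motion": [0,0,-0.02,0,0,0,-0.06,0,0,0,-0.1,0,0,0,-0.14,0,-0.01,0.02,-0.18,0,-0.03,0.05,-0.22,0,-0.05,0.08,-0.24,0,-0.07,0.11,-0.25,0]
}}

```text
t: 8.3
tool_pos: [0.4849, -0.268, 0.3059]
tool_rot: [0.998, 0.064, 0.001, 0.001]
force: [0.5, -0.2, -1.2]
gripper_width: 0.002
```

Emit:
{"fn": "servo_tool", "kwargs": {
  "motion": [-0.01,0.04,0,0,-0.02,0.08,0,0,-0.03,0.12,0,0,-0.04,0.16,0,0,-0.05,0.19,0,0,-0.05,0.19,0,0]
}}

```text
t: 8.9
tool_pos: [0.4575, -0.4656, 0.3024]
tool_rot: [0.998, 0.062, -0.001, 0.0]
force: [0.2, 0.6, -0.6]
gripper_width: 0.002
```

Run:
```python
from station import arm
import cv2
for n,b,f in(("top",(215,160,335,300),4.2),("scene",(210,160,345,260),5.5)):
    F=arm.grab_frame(n)["color"];x0,y0,x1,y1=b
    cv2.imwrite(f"pics/z_{n}.png",cv2.resize(F[y0:y1,x0:x1],None,fx=f,fy=f,interpolation=cv2.INTER_CUBIC))
s=arm.get_state();print(s["t"],s["tool_pos"],s["force"])
```

```text
9.0 [ 0.45964803 -0.4615553   0.30277836] [-0.64563904  0.80276081  1.1702069 ]
```

View pics/z_top.png

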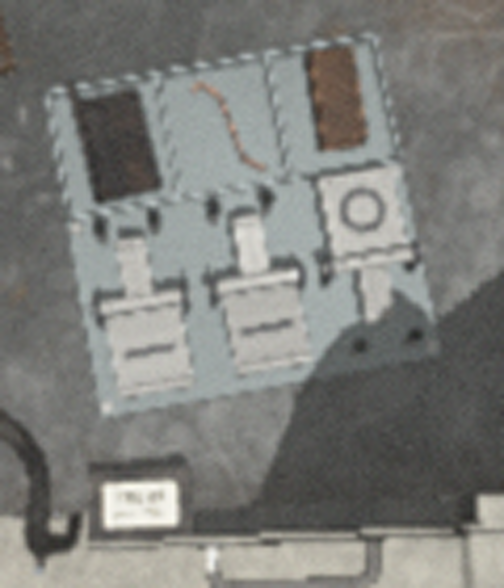

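View pics/z_scene.png

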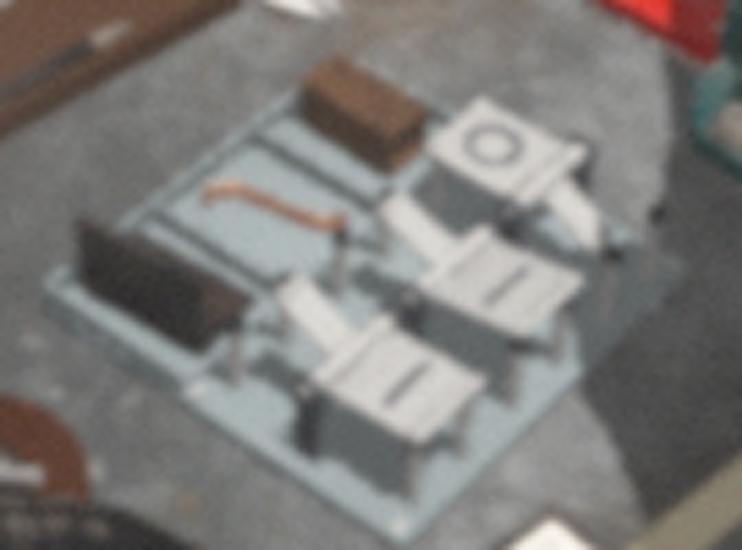

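The right flag lies flat toward its bay and shows the ring (top crop (362,210), scene crop (492,143)). The other two flags and all the parts are where they were, so I hand the job in.

```bash
python3 -c "
from station import arm
print(arm.sign_off())"
```

```text
the job is handed in; nothing more can be done
None
```

The flag in front of the tube's bay (the right one) now lies flat on the bay side with its ring face up. With the fingers shut, I pressed its tail down to raise it, pushed it over from the robot side, and pressed it level without gripping anything.

- **Seating:** The flag met its stops with the fingertips at z = 0.0535 m. That is the height expected for a level plate. The highest force I read was about 6 N.
- **Final pictures:** Both cameras show the ring up. The other two flags, the parts in the bays and the tip box look unchanged. I did not look closely at the flap disc, pliers or caliper again at the end; the arm's route stayed clear of them.
- **At hand-in:** The arm was clear of everything, at about 9 s of the 42 s allowed. No checks failed or disagreed.

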